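Turn the sample book to the next panel and point out the green finish

ROBOT

A 6-joint arm with a two-finger parallel gripper is mounted at the origin on the work surface. World frame = base frame: x ahead of the robot, y to its left, z up, the work surface at z = 0. Lengths are in m, angles in rad, forces in N, time in s.
With the tool pointing down it reaches from about 0.3 to 0.85 m from the base axis. Payload 5.4 kg.
Tool frame: the origin (TCP) lies on the centre line of the jaws, within the pads' length; the fingertips stand 22 mm ahead of it and the grasp point (between the pads) lies 3 mm ahead of it; z points along the fingers, y is the direction in which the jaws open and shut (so a half turn about z gives the same grasp; the last joint's range is limited). The gripper opens to 85 mm and grips with 20 to 120 N. Pads are 22 mm wide; open, the fingers measure 114 mm over their backs; the gripper's body (76 mm by 85 mm) begins 54 mm behind the grasp point. The pads swing forward as they close: fully open they stand 13 mm farther back than shut.
Start: joints at [0.944, 0.158, 1.597, -0, 1.386, -0.21], TCP at [0.233, 0.526, 0.253] pointing down, gripper open.
Joint ranges: [-2.91, 2.91], [-0.94, 2.29], [0.18, 2.7], [-1.29, 4.43], [0.17, 2.64], [-3, 3]. Speed limits (rad/s): [2.57, 2.57, 3.14, 3.14, 3.14, 3.14].

INTERFACE

Orientations are given as a rotation vector (axis times angle).
In Python, from workcell import * gives the robot as it stands. The module is installed in compiled form; this text tells all that it offers. Calls block until the motion is done:
- movep(position, orientation): joint-space move of the TCP to a pose.
- move_l(position, attitude=None, feed=0.15): straight line of the TCP; attitude=None keeps the orientation; feed is the mean speed in m/s.
- movej(angles): joint-space move.
- gripper_to(opening): finger opening in m; the grip force is fixed at half the most; returns when the fingers have stopped.
- wait(seconds).
- solve_ik(position, orientation): joint angles nearest the present ones, or None.
- state(): the state.
- snapshot(name): name is "scene" or "top"; returns a dict with "frame" (420x560x3 uint8, red, green, blue), "intrinsics" (3x3 intrinsics, pixels), "dist" ([k1, k2, p1, p2, k3] as OpenCV has them; the pictures are not rectified), "view" (4x4, takes a point from world to camera coordinates). Camera axes: x right, y up, looking along -z (the intrinsics and any distortion apply to the point x, -y, -z); pixel columns grow to the right and rows downward; lengths in m; the calibration is good to about 2 mm. A picture is of the moment at which its call begins. There is no depth.
A pose or a line that the arm cannot do raises MotionError and nothing moves.
- finish_job(): hands the job in, once; it reports no verdict.
The state is a dict: "time": time; "joints": joint angles; "joint_velocities": joint speeds; "joint_efforts": joint torques, N m; "tool_pos": TCP position; "ee_rot": TCP orientation; "wrist_force": force on the tool from outside, world axes, zero at the start; "moment": the same for the moment, N m; "grip_width": finger opening in m.
Only numpy, scipy, OpenCV 4.12 (cv2) and the standard library are available. Lean on these libraries where they do the work, as an engineer would, in place of code of your own. Each camera call takes 0.05 s, during which the arm holds its last target. There are 200 camera calls.

TASK

The lime-green wall finish is on the next panel of the sample binder. With a fingertip under its orange tab, push the top panel (and only that one) up and over the rings so that it lies flat on the left-hand pile, without flinging it; then touch the lime-green chip that this uncovers and take the hand away. Do not pinch or grip anything, press only gently, and leave the tin, the tape roll and the brush where they are.

Things in the scene. Friction and masses are not known exactly. Their poses are not given: they have to be found in the camera images.
- binder: Black ring binder lying open, fixed, 310 mm along the spine (x, pointing away from the robot), 502 mm across (y, to the left-hand pile). Origin: on the bench under the middle of the spine. Covers 3 mm thick. A pile of white and grey panels lies on each side, 28 to 205 mm from the spine, 270 mm along it, left pile's top 41 mm above the bench. Each panel has one tab on its outer edge, staggered.
- ring_mid (a point): Centre of the middle one of three upright steel rings (radius 36 mm, at binder x = -95, 0, 95 mm), 45 mm above the bench; ring tops are at 83 mm. All panels turn about the line through the ring centres, along the binder's x.
- panel_tab (a point): Middle of the top panel's orange tab, half-way through its 3 mm; turns with the panel. 44 mm wide along the spine (middle at binder x = 35), 205 to 235 mm from the spine: 30 mm beyond the panels' edge. At the start it lies on the right (binder -y), underside 43.5 mm above the bench with only the 3 mm cover below: a fingertip of tilted fingers goes under it from the right.
- top_panel (a joint): Turn of the top panel about the ring centres, rad: 0 flat on the right-hand pile (start), 1.57 upright, 3.14 flat on the left-hand pile. Rigid, 3 mm thick, 270 mm along the spine, 28 to 205 mm from it plus the tab, 0.13 to 0.25 kg, six blue and grey chips on it. It swings freely with light drag: past upright it sinks to the left by itself in a few seconds; before upright it sinks back.
- second_panel (a joint): The same for the panel just beneath (blue tab, 70 mm nearer the robot's end of the spine than the orange one and 5.5 mm lower): it must stay flat on the right, at 0. Its face, once uncovered, lies 41 mm above the bench.
- green_chip (a point): Lime-green chip, 65 mm along the spine x 55 mm across x 2 mm, stuck on the second panel, hidden under the top panel at the start. Point: middle of its top face; axes as the binder's while that panel lies on the right. It sits at binder x = 85, y = -160 mm, its top 43 mm above the bench. Rigid, does not give. The nearest other chips begin 20 mm from it.
- tin_mid (a point): Bystander: small paint tin, 74 mm across, 85 mm tall, standing 60 to 80 mm beyond the binder's far end, to the left or the right; point at its centre, half-way up.
- tape_mid (a point): Bystander: roll of blue masking tape lying flat, 104 mm across, 24 mm high, on the other side of the binder's far end; point at its centre, half-way up.
- brush_grip (a point): Bystander: paint brush, 200 mm long, lying to the left of the binder, roughly along it; point on its handle.

How it is judged:
By the outcome, as a careful person would: the job done as asked, in the order asked, and still so for the second after the job is handed in, with the robot touching nothing.
It also fails if it takes over 48 s, if anything falls off the work surface, if the arm or the gripper's body presses on something with over 40 N, if the wrist force passes 120 N, or if a joint passes its speed limit or range.

## Working session

There is one attempt and no reset: what is moved stays moved. The work goes in short steps, each a Python script; the robot and the scene stay as the last script left them, time stands still between calls to the robot, and variables do not carry over. Pictures are saved under pics/ and viewed, about 8 in all and at most 12, crops included, and the job is handed in when it is done.

```bash
mkdir -p pics; ls; python3 - <<'E'
from workcell import *
import cv2,numpy as np
for n in("scene","top"):
    s=snapshot(n); cv2.imwrite(f"pics/{n}0.png",s["frame"][:,:,::-1])
    np.savez(f"{n}0.npz",**s)
    print(n,s["intrinsics"].tolist(),s["dist"],np.round(s["view"],3).tolist())
st=state();print(st["time"],st["ee_rot"],st["tool_pos"],st["grip_width"])
E
```

```text
pics
scene [[398.95462930770424, 0.0, 273.6378291713892], [0.0, 398.95462930770424, 213.97375563031088], [0.0, 0.0, 1.0]] [-0.06082653  0.          0.          0.          0.        ] [[0.125, 0.992, 0.015, -0.214], [-0.629, 0.068, 0.775, 0.33], [0.768, -0.106, 0.632, -1.326], [0.0, 0.0, 0.0, 1.0]]
top [[545.2061840239245, 0.0, 280.8955478131343], [0.0, 545.2061840239245, 211.5138635664875], [0.0, 0.0, 1.0]] [-0.16717719  0.          0.          0.          0.        ] [[-0.025, -1.0, -0.001, 0.161], [0.98, -0.025, 0.196, -0.594], [-0.196, 0.004, 0.981, -1.194], [0.0, 0.0, 0.0, 1.0]]
0.1 [-6.49849522e-01 -3.07291354e+00  2.47476540e-03] [0.23250391 0.52534311 0.25242605] 0.08515775312364052
```

View pics/scene0.png

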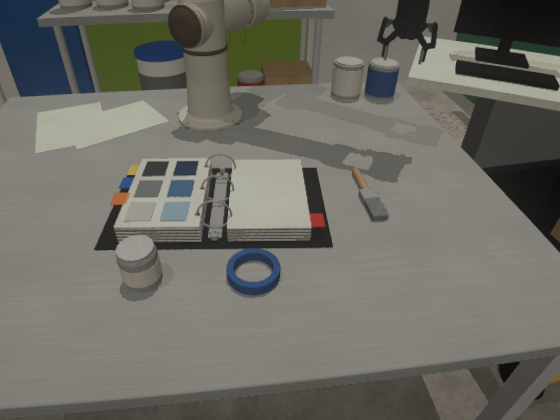

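View pics/top0.png

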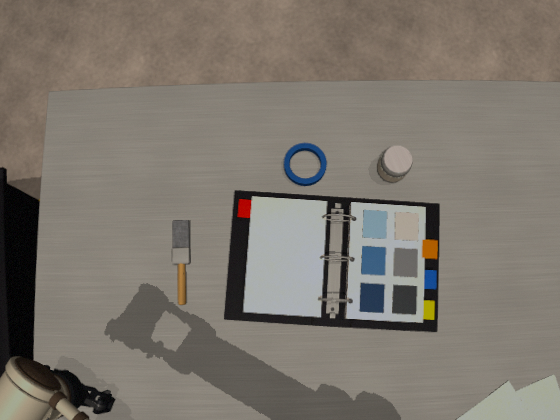

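The scene view shows the tin at (139,262), the tape at (254,270), the brush at (370,195) and the orange tab at (120,199). In the top view the cover corners are at about (236,191), (440,204), (437,331) and (226,319). Also in the top view, the orange tab is at (430,249), the blue tab at (430,280), the tape at (305,164), the tin at (397,162) and the brush at (181,262).

```bash
cat >h.py <<'E'
import cv2,numpy as np
def cast(s,px,z):
    p=cv2.undistortPoints(np.float64(px).reshape(-1,1,2),s["intrinsics"],s["dist"]).reshape(-1,2)
    V=s["view"];R=V[:3,:3];c=-R.T@V[:3,3]
    d=np.c_[p[:,0],-p[:,1],-np.ones(len(p))]@R
    return c+d*((z-c[2])/d[:,2])[:,None]
def ray2(s1,p1,s2,p2):
    a0,a1=cast(s1,p1,0.)[0],cast(s1,p1,.3)[0];b0,b1=cast(s2,p2,0.)[0],cast(s2,p2,.3)[0]
    u,v=a1-a0,b1-b0;t=np.linalg.lstsq(np.c_[u,-v],b0-a0,rcond=None)[0]
    P,Q=a0+t[0]*u,b0+t[1]*v;return (P+Q)/2,np.linalg.norm(P-Q)
def blob(img,lo,hi,roi):
    x0,y0,x1,y1=roi;h=cv2.cvtColor(img,cv2.COLOR_RGB2HSV)[y0:y1,x0:x1]
    m=cv2.inRange(h,lo,hi);n,l,st,c=cv2.connectedComponentsWithStats(m)
    k=1+np.argmax(st[1:,4]);return c[k]+[x0,y0],st[k,4],(l==k).astype(np.uint8)
E
python3 - <<'E'
from h import *
T=dict(np.load("top0.npz"));S=dict(np.load("scene0.npz"))
O=((5,150,90),(18,255,255))
ot,a,_=blob(T["frame"],*O,(410,220,450,270));os_,b,_=blob(S["frame"],*O,(100,180,140,215))
print("tab",ot,a,os_,b,cast(T,ot,.045)[0],cast(S,os_,.045)[0],ray2(T,ot,S,os_))
# cover outline
_,a,m=blob(T["frame"],(0,0,0),(179,255,45),(215,180,450,335))
c=max(cv2.findContours(m,cv2.RETR_EXTERNAL,2)[0],key=cv2.contourArea).reshape(-1,2)+[215,180]
P=cast(T,c,.003)[:,:2];r=cv2.minAreaRect(np.float32(P*1000));print("cover",r)
print("corners",cast(T,[(236,191),(440,204),(437,331),(226,319)],.003))
rt,_,_=blob(T["frame"],(0,180,100),(4,255,255),(230,195,260,222));print("red",rt,cast(T,rt,.02)[0])
bt,_,_=blob(T["frame"],(105,150,90),(125,255,255),(424,265,445,293));print("blue",bt,cast(T,bt,.0395)[0])
print("tin,tape,brush",cast(T,[(397,160)],.085),cast(T,[(305,164)],.024),cast(T,[(181,222),(181,303)],.01))
E
```

```text
tab [429.7337884  248.80204778] 293 [118.9625  198.09375] 160 [ 0.50384129 -0.19790453  0.045     ] [ 0.50160326 -0.19917074  0.045     ] (array([ 0.50373552, -0.19799078,  0.04644236]), np.float64(0.0009515635203655011))
cover ((488.8551025390625, 21.589553833007812), (500.2428894042969, 308.8398132324219), 84.73448181152344)
corners [[ 0.66271751  0.25305999  0.003     ]
 [ 0.61824957 -0.24389988  0.003     ]
 [ 0.31343977 -0.21454297  0.003     ]
 [ 0.35705514  0.27975189  0.003     ]]
red [243.83700441 207.969163  ] [0.61666083 0.2333828  0.02      ]
blue [430.45132743 279.        ] [ 0.43413232 -0.19622906  0.0395    ]
tin,tape,brush [[ 0.70766979 -0.12584889  0.085     ]] [[0.72034177 0.08459919 0.024     ]] [[0.58825971 0.38532727 0.01      ]
 [0.39577632 0.38427771 0.01      ]]
```

```bash
cat >>h.py <<'E'
from scipy.spatial.transform import Rotation as Ro
YAW=np.deg2rad(-5.27);B=np.array([.489,.0216,0])
RB=Ro.from_euler("z",YAW).as_matrix()
def W(p):return B+RB@np.asarray(p,float)   # binder -> world
def tool(th,al,roll):  # z axis = +y rotated al about z, th below horizontal
    z=Ro.from_euler("z",al).apply([0,np.cos(th),-np.sin(th)])
    s=Ro.from_euler("z",al).apply([1,0,0]) # horizontal
    R=np.c_[np.cross(s,z)*-1,s,z]; R[:,0]=np.cross(R[:,1],R[:,2])
    return RB@(R@Ro.from_euler("z",roll).as_matrix())
def rv(R):return Ro.from_matrix(R).as_rotvec()
def corner(phi,th,d=.017):
    u=np.array([0,-np.cos(phi),np.sin(phi)]);t=np.array([0,np.sin(phi),np.cos(phi)]);a=np.array([0,np.cos(th),-np.sin(th)])
    c=np.array([.035,0,.045])-.0015*t
    return c+(.235*u+d*a if phi<th else (.235-d)*u)
def tcp(phi,th,h,tip=.022,off=0.,d=.017):
    a=np.array([0,np.cos(th),-np.sin(th)]);n=np.array([0,np.sin(th),np.cos(th)])
    return W(corner(phi,th,d)-h*n-tip*a-off*n)
E
python3 - <<'E'
from workcell import *
from h import *
for th in(30,35,40,45,50,60):
  for al in(-40,-20,0,20):
    for roll in(-90,0,90,180):
      R=tool(*np.deg2rad([th,al,roll]));h=.0145 if roll%180 else .011
      js=[solve_ik(tcp(np.deg2rad(p),np.deg2rad(th),h),rv(R)) for p in(0,15,30,45,60,75,90,100,110)]
      ok=''.join('.' if j is None else 'x' for j in js)
      if 'x' in ok: print(th,al,roll,ok,np.round(js[0],2) if js[0] is not None else '',np.round(js[-2],2) if js[-2] is not None else '')
E
```

```text
30 -40 -90 xxxxxxxxx [-1.12  0.61  1.87  1.    1.35 -2.5 ] [-0.71 -0.22  2.25  1.12  1.28 -1.95]
30 -40 0 xxxxxxxxx [-1.12  0.6   1.87  1.    1.35 -0.93] [-0.71 -0.23  2.25  1.12  1.28 -0.37]
30 -40 90 xxxxxxxxx [-1.12  0.61  1.87  1.    1.35  0.64] [-0.71 -0.22  2.25  1.12  1.28  1.19]
30 -40 180 xxxxxxxxx [-1.12  0.6   1.87  1.    1.35  2.21] [-0.71 -0.23  2.25  1.12  1.28  2.78]
30 -20 -90 xxxxxxxxx [-1.05  0.74  1.63  0.79  1.55 -2.54] [-0.69  0.02  2.03  1.    1.53 -2.11]
30 -20 0 xxxxxxxxx [-1.05  0.74  1.64  0.79  1.56 -0.96] [-0.69  0.02  2.03  1.    1.53 -0.53]
30 -20 90 xxxxxxxxx [-1.05  0.74  1.63  0.79  1.55  0.61] [-0.69  0.02  2.03  1.    1.53  1.03]
30 -20 180 xxxxxxxxx [-1.05  0.74  1.64  0.79  1.56  2.18] [-0.69  0.02  2.03  1.    1.53  2.61]
30 0 -90 xxxxxxxxx [-0.96  0.87  1.4   0.61  1.75 -2.61] [-0.63  0.23  1.8   0.86  1.75 -2.24]
30 0 0 xxxxxxxxx [-0.96  0.86  1.41  0.61  1.75 -1.04] [-0.62  0.23  1.8   0.86  1.75 -0.67]
30 0 90 xxxxxxxxx [-0.96  0.87  1.4   0.61  1.75  0.53] [-0.63  0.23  1.8   0.86  1.75  0.9 ]
30 0 180 xxxxxxxxx [-0.96  0.86  1.41  0.61  1.7
[... 7256 characters left out ...]
[-0.44  0.04  1.76  0.49  1.54 -1.99]
60 0 0 xxxxxxxxx [-0.84  0.55  1.63  0.38  1.35 -0.91] [-0.44  0.04  1.76  0.49  1.54 -0.41]
60 0 90 xxxxxxxxx [-0.85  0.56  1.63  0.38  1.35  0.65] [-0.44  0.04  1.76  0.49  1.54  1.15]
60 0 180 xxxxxxxxx [-0.84  0.55  1.63  0.38  1.35  2.23] [-0.44  0.04  1.76  0.49  1.54  2.73]
60 20 -90 xxxxxxxxx [-0.79  0.64  1.51  0.26  1.46 -2.7 ] [-0.4   0.16  1.63  0.41  1.68 -2.25]
60 20 0 xxxxxxxxx [-0.78  0.63  1.51  0.26  1.46 -1.13] [-0.39  0.16  1.63  0.41  1.68 -0.67]
60 20 90 xxxxxxxxx [-0.79  0.64  1.51  0.26  1.46  0.44] [-0.4   0.16  1.63  0.41  1.68  0.89]
60 20 180 xxxxxxxxx [-0.78  0.63  1.51  0.26  1.46  2.01] [-0.39  0.16  1.63  0.41  1.68  2.47]
```

All poses are reachable. I'll use a 40° tilt with the jaws along the spine. First I close the fingers, go round, and check the tip from close by.

```bash
cat >>h.py <<'E'
TH=np.deg2rad(40);R0=tool(TH,0,0);A=R0[:,2]
E
python3 - <<'E'
from workcell import *
from h import *
gripper_to(0.0)
p=tcp(0,TH,.011,off=.004)
movep(p-A*.10+[0,0,.2],rv(R0)); move_l(p-A*.06,feed=.25)
st=state();print(st["time"],st["tool_pos"],p-A*.06,st["wrist_force"],st["grip_width"])
tip=p-A*.06+A*.022;print("tip exp",tip)
for n in("scene","top"):
    s=snapshot(n);np.savez(f"{n}1.npz",**s);V=s["view"]
    im=s["frame"][:,:,::-1].copy()
    c=V[:3,:3]@tip+V[:3,3];q=cv2.projectPoints(np.float64([[c[0],-c[1],-c[2]]]),np.zeros(3),np.zeros(3),s["intrinsics"],s["dist"])[0].ravel();print(n,q)
    x,y=map(int,q);x0=max(0,x-60);y0=max(0,y-50);np.save(n+"o.npy",[x0,y0])
    cr=cv2.resize(im[y0:y0+100,x0:x0+120],None,fx=5,fy=5,interpolation=2)
    cv2.drawMarker(cr,(int((q[0]-x0)*5),int((q[1]-y0)*5)),(0,0,255),0,15)
    cv2.imwrite(f"pics/{n}1.png",cv2.resize(cr,(400,333)));print(x0,y0)
a=cv2.imread("pics/scene1.png");b=cv2.imread("pics/top1.png")
cv2.imwrite("pics/both1.png",np.hstack([a,b]))
E
```

```text
4.975 [ 0.49751022 -0.27576195  0.07527173] [ 0.49680846 -0.27480483  0.07379053] [ 0.51248142  0.33349456 -0.51818543] -1.645641380868346e-05
tip exp [ 0.49835639 -0.25802309  0.0596492 ]
scene [ 91.01538179 193.69887736]
31 143
top [456.84647924 249.4996976 ]
396 199
```

View pics/both1.png

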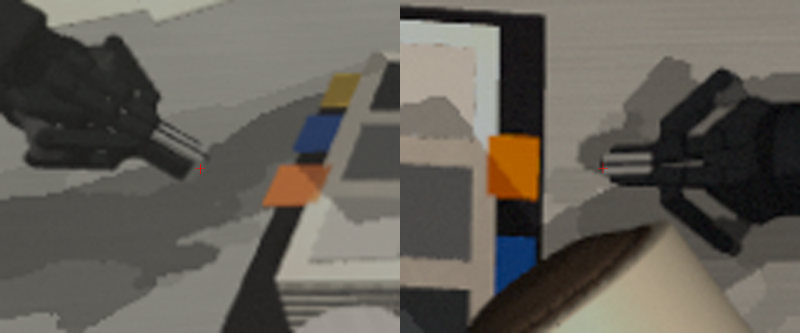

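The closed fingertip is at scene (91,193) and top (457,249), within about 2 mm of prediction and in line with the orange tab. I'll insert it and start the lift, watching the force.

```bash
python3 - <<'E'
from workcell import *
from h import *
f0=np.array(state()["wrist_force"])
move_l(tcp(0,TH,.011,off=.004),feed=.06)
st=state();print(st["time"],np.round(st["tool_pos"]-tcp(0,TH,.011,off=.004),4),np.round(st["wrist_force"]-f0,2))
for ph in(0,4,8,14,20):
    move_l(tcp(np.deg2rad(ph),TH,.011),feed=.05);st=state()
    print(ph,round(st["time"],2),np.round(st["wrist_force"]-f0,2))
    if np.linalg.norm(st["wrist_force"]-f0)>12: print("STOP");break
a=[snapshot(n)["frame"][:,:,::-1] for n in("scene","top")]
cv2.imwrite("pics/both2.png",np.hstack([cv2.resize(a[0][140:260,40:190],(450,360),interpolation=2),cv2.resize(a[1][180:320,330:490],(350,306))[:,:].copy() if 0 else cv2.resize(a[1][190:310,360:476],(348,360),interpolation=2)]))
E
```

```text
6.225 [ 0.0002 -0.0005  0.0003] [-0.87  0.38 -0.86]
0 6.47 [-2.05 -1.77 -1.05]
4 6.95 [-0.4  -3.26 -1.03]
8 7.42 [-0.84 -2.15 -0.5 ]
14 8.07 [-1.34 -0.11 -0.31]
20 8.71 [ 0.17 -1.3  -0.58]
```

View pics/both2.png

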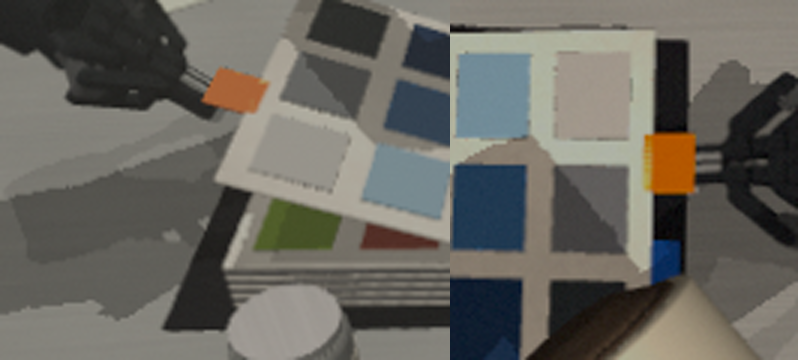

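The tip lifts the orange tab (scene about (118,170)), the second panel stays flat, and the green chip shows at scene (140,215). I'll go on to upright and just past it, slowly.

```bash
python3 - <<'E'
from workcell import *
from h import *
for ph in(28,36,40,48,56,64,72,80,86,91,95,98):
    move_l(tcp(np.deg2rad(ph),TH,.011),feed=.07 if ph<82 else .04);st=state()
    f=np.linalg.norm(st["wrist_force"]);print(ph,round(st["time"],2),np.round(st["wrist_force"],1))
    if f>15: print("STOP");break
a=snapshot("scene")["frame"][:,:,::-1];b=snapshot("top")["frame"][:,:,::-1]
cv2.imwrite("pics/both3.png",np.hstack([cv2.resize(a[60:260,60:340],(420,300)),cv2.resize(b[160:345,210:450],(380,300))]))
E
```

```text
28 9.43 [ 0.3 -1.  -1.2]
36 10.04 [ 0.6 -0.8 -0.2]
40 10.43 [ 0.7 -0.  -0.2]
48 11.01 [-0.5 -1.5 -0.1]
56 11.59 [ 0.6 -1.8  0.6]
64 12.18 [-0.4 -1.4  1.2]
72 12.76 [ 0.4 -0.4 -0.5]
80 13.34 [-0.8 -0.4 -0.1]
86 14.06 [-1.3  0.   0.3]
91 14.68 [-0.1 -0.4 -0.5]
95 15.22 [ 0.2 -0.6 -0.8]
98 15.65 [-0.7  0.2  0.9]
```

View pics/both3.png

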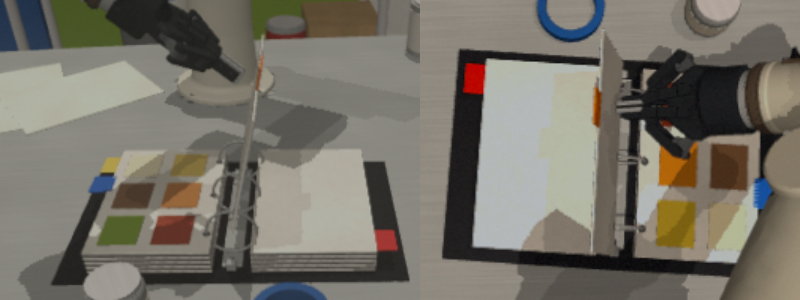

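The panel is past upright and leaning left, and the second panel is flat with the chip at scene (143,213). I'll back away, let the panel sink, and go above the chip.

```bash
python3 - <<'E'
from workcell import *
from h import *
p=np.array(state()["tool_pos"])
move_l(p+RB@[0,-.10,.02],feed=.1)
Rv=tool(np.pi/2,0,0)
movep(W([.085,-.16,.043+.022+.06]),rv(Rv))
wait(1.5)
st=state();print(st["time"],st["tool_pos"],st["wrist_force"])
S,T=snapshot("scene"),snapshot("top")
np.savez("scene4.npz",**S);np.savez("top4.npz",**T)
for n,s in(("s",S),("t",T)):
    try:
        c,a,_=blob(s["frame"],(30,110,50),(50,255,255),(90,190,220,250) if n=="s" else (345,190,430,330));print(n,c,a,cast(s,c,.043)[0])
    except Exception as e:print(n,e)
print("expected",W([.085,-.16,.043]))
a,b=S["frame"][:,:,::-1],T["frame"][:,:,::-1]
cv2.imwrite("pics/both4.png",np.hstack([cv2.resize(a[110:310,60:340],(420,300)),cv2.resize(b[160:345,210:450],(380,300))]))
E
```

```text
19.175 [ 0.55895401 -0.1455451   0.12502076] [ 0.01603286 -0.27761527  0.51774474]
s [140.34801762 213.26431718] 454 [ 0.55954047 -0.14436963  0.043     ]
t [399.18859649 222.96052632] 228 [ 0.56705427 -0.13002536  0.043     ]
expected [ 0.55894482 -0.14553085  0.043     ]
```

View pics/both4.png

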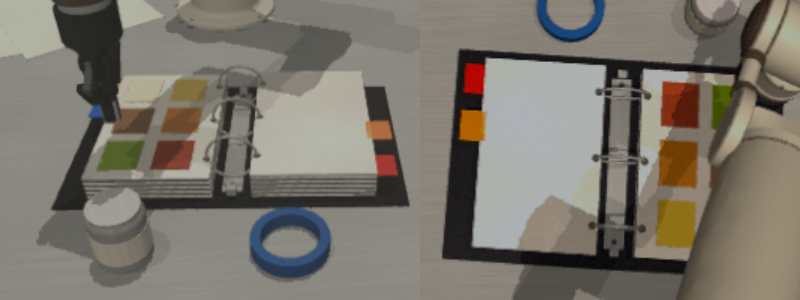

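The panel lies flat on the left: its orange tab is at left in both views, with the blue tab still on the right. The chip, at scene (140,213), casts to within 1.3 mm of the expected point. I'll touch it with small force-guarded steps.

```bash
python3 - <<'E'
from workcell import *
from h import *
q=W([.085,-.16,.065])
move_l(q+[0,0,.006],feed=.1);wait(.4)
f0=np.mean([(wait(.03),state()["wrist_force"])[1] for _ in range(8)],0);hit=0
for k in range(1,24):
    move_l(q+[0,0,.006-.0005*k],feed=.02);wait(.06)
    f=np.mean([(wait(.02),state()["wrist_force"])[1] for _ in range(5)],0)-f0
    if k>7:print(k,round(6-.5*k,1),np.round(f,2),round(state()["tool_pos"][2],4))
    if f[2]>2.5: hit=1;break
print("hit",hit,state()["time"])
if hit:
    wait(.2);s=snapshot("scene")["frame"][:,:,::-1]
    cv2.imwrite("pics/touch.png",cv2.resize(s[130:250,60:220],(640,480),interpolation=2))
E
```

```text
8 2.0 [0.47 0.42 0.04] 0.067
9 1.5 [ 0.32 -0.09 -0.61] 0.0665
10 1.0 [ 0.6  -0.16  0.15] 0.066
11 0.5 [ 0.28 -0.08 -0.3 ] 0.0655
12 0.0 [ 0.84 -0.25  0.52] 0.0651
13 -0.5 [-1.66  0.91  4.96] 0.065
hit 1 25.725
```

```bash
python3 - <<'E'
from workcell import *
from h import *
q=W([.085,-.16,.065])
move_l(q+[0,0,.1],feed=.1)
move_l(q+RB@[-.05,-.13,.18],feed=.2);wait(1)
S,T=snapshot("scene"),snapshot("top");st=state();print(st["time"],st["wrist_force"])
O=((5,150,90),(18,255,255))
ot,n,_=blob(T["frame"],*O,(225,215,260,270));print("orange tab",ot,n,cast(T,ot,.0425)[0],"exp",W([.035,.22,.0425]))
a,b=S["frame"][:,:,::-1],T["frame"][:,:,::-1]
t=cv2.imread("pics/touch.png")
cv2.imwrite("pics/end.png",np.vstack([np.hstack([cv2.resize(a[110:310,60:400],(425,250)),cv2.resize(b[130:345,150:450],(350,250))]),np.hstack([cv2.resize(t,(425,319)),np.zeros((319,350,3),np.uint8)])]))
E
```

```text
29.1833 [-0.49702713  0.43499314 -0.63493579]
orange tab [242.01503759 237.01879699] 266 [0.5435252  0.23695197 0.0425    ] exp [0.54405888 0.23745532 0.0425    ]
```

View pics/end.png

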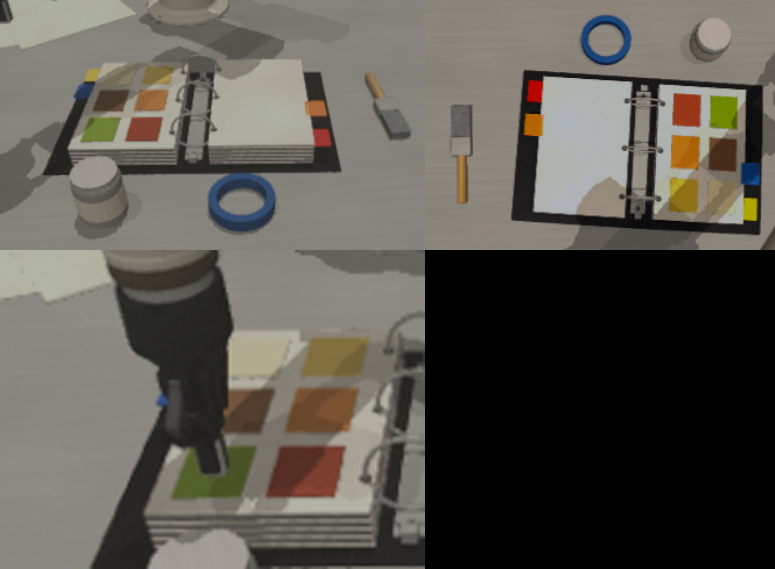

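The fingertip touched the green chip, and the top panel is flat on the left. The second panel is still on the right, the tin, tape and brush have not moved, and the hand is clear.

```bash
python3 -c "
from workcell import *
finish_job();print(state()['time'])"
```

```text
the job is handed in; nothing more can be done
the job is handed in; nothing more can be done
```

I turned the top panel over onto the left-hand pile, touched the lime-green chip and took the hand away. The job was handed in at about 29 s on the robot's clock.

- **Turning the panel:** I used closed fingers tilted 40° under the orange tab and moved slowly along the arc to 98°. From there the panel sank by itself. The wrist force stayed under about 4 N at each point where I read it.
- **Touching the chip:** contact came within about 0.5 mm of the expected height at about 5 N, and the close-up picture shows the fingertip on the chip.
- **Last checks:** the orange tab on the left measured within 1 mm of where it should be when flat. The blue-tab panel still lies on the right. By eye in the pictures, the tin, tape and brush had not moved; I did not measure them again.
- **Disagreement:** with the hand above the chip, the overhead camera gave the chip about 17 mm off because the arm hid part of it. I relied on the other camera, which agreed with the expected position to 1.3 mm.

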